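# Find the tilting hatch in the bench power duct and open it

### The job

We need the sockets in the power duct on this test bench. One of its four identical cover plates is a tilting hatch and the others are fixed: press them gently with the fingertips until you find the one that rocks, then push that one open until it stands fully back on its stop, and let go. Leave the other things on the bench where they are.

Things in the scene. Friction and masses are not known exactly. Their poses are not given: they have to be found in the camera images.
- duct: fixed light-grey sheet-metal power duct, 170 mm deep (its x), 570 mm long (its y), 95 mm high. Origin: centre of its underside; x points away from the robot (its back), y along the row, z up. In its flat top lie four identical aluminium plates in a row, flush with the frame, 112 mm apart. Three are fixed and do not give; one, at any place, is the hatch. Hollow 55 mm deep below the plates
- hatch (a joint): hatch tilt, rad: 0 shut, 1.57 upright (front edge 175 mm above bench), 1.75 open on its stop. Pin along the duct's y, 93 mm above bench, 17 mm behind the plate's middle: 48 mm from back edge, 82 mm from front edge (robot side). Press behind the pin: back edge sinks, front edge rises (3 N at 25 mm); in front nothing gives. Stays where left; raised, it can be pushed up and back from the robot's side
- panel1 (a point): middle of the top face of the first plate place, at the duct's -y end, 95 mm above the bench (fixed to the duct; does not tilt). Each plate is 104 mm wide (duct's y), 130 mm deep (x), 4 mm thick, with 1 to 5 mm gaps round it; the frame lip before and behind it is 18 mm wide, the plain cap at each end of the duct 60 mm
- panel2 (a point): the same for the second place
- panel3 (a point): the same for the third place
- panel4 (a point): the same for the fourth place, at the duct's +y end
- adapter: bystander: white plug adapter, 44 x 44 x 34 mm, 80 g, lying loose on the front part of the duct's +y end cap; origin at the centre of its underside, z up
- jug: bystander: white plastic water jug with a blue cap and a top handle, 150 x 120 x 240 mm, at the front right of the bench; origin at the centre of its underside, z up
- cooler_lid: bystander: round grey drinks-cooler lid, 170 mm across, 40 mm high, lying on the bench in front of the duct; origin at the centre of its underside, z up
- spray_can: bystander: small blue and white spray can, 46 mm across, 118 mm high, standing on the bench close behind the duct; origin at the centre of its underside, z up

How it is judged:
By the outcome, as a careful person would: the job done as asked, in the order asked, and still so for the second after the job is handed in, with the robot touching nothing.
It also fails if it takes over 54 s, if anything falls off the work surface, if the arm or the gripper's body presses on something with over 40 N, if the wrist force passes 120 N, or if a joint passes its speed limit or range.

### The arm

A 6-joint arm with a two-finger parallel gripper is mounted at the origin on the work surface. World frame = base frame: x ahead of the robot, y to its left, z up, the work surface at z = 0. Lengths are in mm, angles in rad, forces in N, time in s.
With the tool pointing down it reaches from about 275 to 750 mm from the base axis. Payload 10.2 kg.
Tool frame: the origin (TCP) lies at the very end of the fingers, on their centre line; the grasp point (between the pads) lies 19 mm behind it; z points along the fingers, y is the direction in which the jaws open and shut (so a half turn about z gives the same grasp; the last joint's range is limited). The gripper opens to 85 mm and grips with 20 to 120 N. Pads are 22 mm wide; open, the fingers measure 114 mm over their backs; the gripper's body (76 mm by 85 mm) begins 54 mm behind the grasp point. The pads swing forward as they close: fully open they stand 13 mm farther back than shut.
Start: joints at [-1.373, 0.313, 1.498, -0, 1.331, -0.223], TCP at [214.446, -479.212, 231.294] pointing down, gripper open.
Joint ranges: [-2.94, 2.94], [-0.97, 2.17], [0.19, 2.56], [-1.23, 4.37], [0.02, 3.11], [-2.88, 2.88]. Speed limits (rad/s): [2.39, 2.39, 3.01, 3.14, 3.14, 3.14].

### API

Orientations are given as a unit quaternion [w, x, y, z].
In Python, from rig import * gives the robot as it stands. The module is installed in compiled form; this text tells all that it offers.
- The arm moves only by the shell command python3 -m crank 'ROWS' [FORCE]. ROWS is a JSON object of lists of equal length, an entry for each row: "dp": the shift along the world's x, y, z in cm, a list of three; "delta_rot": the turn, a rotation vector about the world's x, y, z in degrees, a list of three; "claw": the closure in counts, from 0 (fully open) to 255 (shut). A call has 1 to 10 rows; each row shifts and turns the commanded pose from where the row before left it; what a row does not reach is not made up. A row lasts 1/10 s, in which the tool goes at most 50 mm and 8.59 degrees, less where a joint would pass 70% of its speed; a pose out of reach is approached as far as the arm can. A call is refused whole if a number of a shift passes 5 or a number of a turn 8.59, either way. A call with a gripper value outside its range is refused whole. The fingers move at their own pace and stop on an object; FORCE is the grip in N (left out, the last holds). Time passes only in rows, so rows that do not move let the fingers close. It gives the time, the measured TCP pose, the force and the opening at its end, in the units of the state.
- sense(): the state, without advancing time (a new reading comes with each control period).
- capture(name): name is "scene" or "top"; returns (picture, depth): 400x640x3 uint8, red, green, blue; 400x640 float32, mm along the optical axis (not along the pixel's ray), 0 where there is no reading.
- camera_model(name): a dict with "fx", "fy", "cx", "cy" (pixels), "dist_coeffs" ([k1, k2, p1, p2, k3] as OpenCV has them; the pictures are not rectified), "cam_to_world" (4x4, takes a point from camera to world coordinates). Camera axes: x right, y up, looking along -z (the intrinsics and any distortion apply to the point x, -y, -z); pixel columns grow to the right and rows downward; lengths in mm; the calibration is good to about 2 mm. A picture is of the moment at which its call begins. camera_model takes no time and is no camera call.
- finish_job(): hands the job in, once; it reports no verdict.
Trained networks look in the newest picture that a camera, given by its name, has taken for a name from the list of things; names that differ only in an ending like _2 or _b are one class to them, and where a whole thing is asked for, a point or a joint stands for the part that bears it (a point fixed in the world has none). Each returns a list of dicts, best first, with "p" (0 to 1); they miss things now and then, are a little off and sometimes report something else, mostly with a low value. They report only what shows in the picture. A call takes as long as a camera call.
- boxes_of(camera, target): "centre" ([column, row] in pixels, amid what is visible of it).
- masks_of(camera, target): "region" (400x640 bool, what is visible of it) and "centre" ([column, row] in pixels, amid what is visible of it).
- pinpoint(camera, target): "centre" ([column, row] in pixels: a listed point, or the origin of a listed thing).
The state is a dict: "time_s": time; "joints": joint angles; "dq": joint speeds; "tau": joint torques, N m; "eef_pos": TCP position; "ee_rot": TCP orientation; "force": force on the tool from outside, world axes, zero at the start; "wrist_torque": the same for the moment, N m; "grip_width": opening from 0.0 (shut) to 1.0 (fully open).
Only numpy, scipy, OpenCV 4.12 (cv2) and the standard library are available. Lean on these libraries where they do the work, as an engineer would, in place of code of your own. Each camera call takes 0.05 s, during which the arm holds its last target.

## Working session

There is one attempt and no reset: what is moved stays moved. The work goes in short steps, Python scripts to look and compute and a shell command to move; the robot and the scene stay as the last step left them, time stands still between calls to the robot, and variables do not carry over. Pictures are saved under pics/ and viewed, and the job is handed in when it is done.

```bash
mkdir -p pics; cat > h.py <<'E'
from rig import *
import numpy as np, cv2
def save(name,fn):
    p,d=capture(name); cv2.imwrite('pics/'+fn,p[:,:,::-1]); np.save('pics/'+fn+'.npy',d); return p,d
def ray(cam,px):
    m=camera_model(cam); K=np.array([[m['fx'],0,m['cx']],[0,m['fy'],m['cy']],[0,0,1]])
    u=cv2.undistortPoints(np.array([[px]],float),K,np.array(m['dist_coeffs']))[0,0]
    T=np.array(m['cam_to_world']); return T,np.array([u[0],-u[1],-1.0])
def atz(cam,px,z):
    T,r=ray(cam,px); o=T[:3,3]; d=T[:3,:3]@r; return o+d*(z-o[2])/d[2]
def atd(cam,px,D):
    T,r=ray(cam,px); return T[:3,3]+T[:3,:3]@(r*D[int(round(px[1])),int(round(px[0]))])
E
python3 - <<'E'
from h import *
for c in ('scene','top'): save(c,c+'1.png')
for c in ('top','scene'):
  for t,z in (('panel1',95),('panel2',95),('panel3',95),('panel4',95),('duct',0),('adapter',95),('jug',0),('cooler_lid',0),('spray_can',0)):
    for r in pinpoint(c,t)[:2]: print(c,t,round(r['p'],2),np.round(r['centre']),np.round(atz(c,r['centre'],z),1))
s=sense();print(s['time_s'],s['eef_pos'],s['ee_rot'],s['force'],s['grip_width'])
E
```

```text
top duct 0.71 [279. 193.] [527.4  15.1   0. ]
top adapter 0.53 [197. 182.] [544.  266.8  95. ]
top jug 0.95 [439. 213.] [ 466.1 -524.7    0. ]
top cooler_lid 0.74 [366. 265.] [ 292.  -276.4    0. ]
top spray_can 0.68 [237. 138.] [714.5 163.2   0. ]
top spray_can 0.5 [282. 193.] [525.8   5.7   0. ]
scene panel1 0.78 [391. 174.] [548.3  77.4  95. ]
scene panel1 0.77 [353. 187.] [526. -39.  95.]
scene panel2 0.78 [391. 174.] [548.3  77.4  95. ]
scene panel2 0.77 [353. 187.] [526. -39.  95.]
scene panel3 0.78 [391. 174.] [548.3  77.4  95. ]
scene panel3 0.77 [353. 187.] [526. -39.  95.]
scene panel4 0.78 [391. 174.] [548.3  77.4  95. ]
scene panel4 0.77 [353. 187.] [526. -39.  95.]
scene duct 0.69 [314. 195.] [382.3 -50.2   0. ]
scene duct 0.64 [372. 213.] [548.9  10.7   0. ]
scene adapter 0.51 [436. 149.] [539.8 269.8  95. ]
scene jug 0.59 [172. 293.] [ 465.4 -533.5    0. ]
scene cooler_lid 0.82 [229. 214.] [ 297.  -278.3    0. ]
scene spray_can 0.66 [459. 214.] [706.5 180.9   0. ]
1.0 [ 214.45317979 -479.21034986  231.31987227] [6.80464505e-06 9.77946474e-01 2.08855676e-01 7.84878187e-06] [ 0.69363127  0.2680342  -0.64131602] 0.9969696384289494
```

View pics/top1.png

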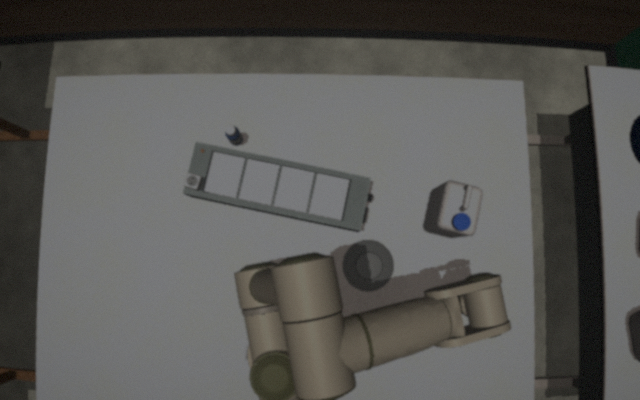

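View pics/scene1.png

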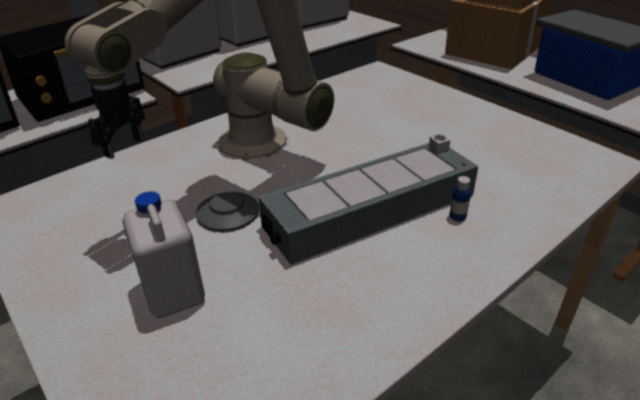

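```bash
python3 - <<'E'
from h import *
p=cv2.imread('pics/top1.png'); cv2.imwrite('pics/top1z.png',cv2.resize(p[110:270,160:370],None,fx=3.7,fy=3.7,interpolation=cv2.INTER_CUBIC))
d=np.load('pics/top1.png.npy')
# fit duct top: points with z 85..105
m=camera_model('top')
K=np.array([[m['fx'],0,m['cx']],[0,m['fy'],m['cy']],[0,0,1]])
v,u=np.mgrid[0:400,0:640]
q=cv2.undistortPoints(np.stack([u.ravel(),v.ravel()],1).astype(float)[:,None],K,np.array(m['dist_coeffs']))[:,0]
T=np.array(m['cam_to_world']); dd=d.ravel()
P=(np.c_[q[:,0]*dd,-q[:,1]*dd,-dd])@T[:3,:3].T+T[:3,3]
k=(dd>0)&(P[:,2]>85)&(P[:,2]<108)
M=k.reshape(400,640).astype(np.uint8); n,l,st,c=cv2.connectedComponentsWithStats(M)
i=1+np.argmax(st[1:,4]); Q=P[l.ravel()==i]; print(st[i],np.median(Q[:,2]))
r=cv2.minAreaRect(Q[:,:2].astype(np.float32)); print(r, cv2.boxPoints(r))
E
```

```text
[ 183  142  188   89 9181] 94.84377409045806
((539.2099609375, 17.294403076171875), (570.2005004882812, 172.77902221679688), 78.68551635742188) [[ 398.56445 -245.31586]
 [ 567.9856  -279.21405]
 [ 679.85547  279.90466]
 [ 510.43433  313.80286]]
```

The duct's centre is at about (539, 17), with its row axis turned about -11.3° from world y. In the top picture the plates run from px (331,195) for panel1 to (224,175) for panel4. I'll close the fingers and go to the rear part of panel1.

```bash
python3 -m crank '{"dp":[[3.3,3.2,0],[3.3,3.2,0],[3.3,3.2,-0.8],[3.3,3.2,-1],[3.3,3.2,-1],[3.3,3.2,-1.4],[3.3,3.2,-1.4],[3.3,3.2,-1.4],[3.3,3.2,-1.4],[3.3,3.2,-1.4]],"delta_rot":[[0,0,-3.54],[0,0,-3.54],[0,0,-3.54],[0,0,-3.54],[0,0,-3.54],[0,0,-3.54],[0,0,-3.54],[0,0,-3.54],[0,0,-3.54],[0,0,-3.54]],"claw":[255,255,255,255,255,255,255,255,255,255]}' 30; python3 - <<'E'
from h import *
c=np.array([539.2,17.3]);Y=np.array([.1962,.9806]);X=np.array([.9806,-.1962])
for i,y in enumerate((-168,-56,56,168)): print(i+1,c+47*X+y*Y)
s=sense();print(s['time_s'],s['eef_pos'],s['ee_rot'],s['force'],s['grip_width'])
E
```

```text
time_s: 2.0
eef_pos: [545.7, -157.6, 132.8]
ee_rot: [0.0, 0.995, -0.1, 0.0]
force: [-0.1, 0.2, 0.1]
grip_width: -0.001
1 [ 552.3266 -156.6622]
2 [574.301 -46.835]
3 [596.2754  62.9922]
4 [618.2498 172.8194]
2.0 [ 545.65460952 -157.64664112  132.8005439 ] [ 8.34854863e-05  9.95030003e-01 -9.95754351e-02  1.34693480e-04] [-0.09254242  0.17478686  0.08838375] -0.0009647858900599377
```

```bash
python3 -m crank '{"dp":[[0.67,0.1,-1.5],[0,0,-1.6],[0,0,0],[0,0,-0.2],[0,0,-0.2],[0,0,0]],"delta_rot":[[0,0,0],[0,0,0],[0,0,0],[0,0,0],[0,0,0],[0,0,0]],"claw":[255,255,255,255,255,255]}'
```

```text
time_s: 2.6
eef_pos: [551.1, -158.7, 98.8]
ee_rot: [0.0, 0.995, -0.099, 0.0]
force: [0.5, 0.2, -0.2]
grip_width: 0.003
```

```bash
python3 - <<'E'
from h import *
p,d=save('scene','s2.png'); cv2.imwrite('pics/s2z.png',cv2.resize(p[120:270,230:490,::-1],None,fx=3,fy=3,interpolation=cv2.INTER_CUBIC))
E
```

```text
(no output)
```

View pics/s2z.png

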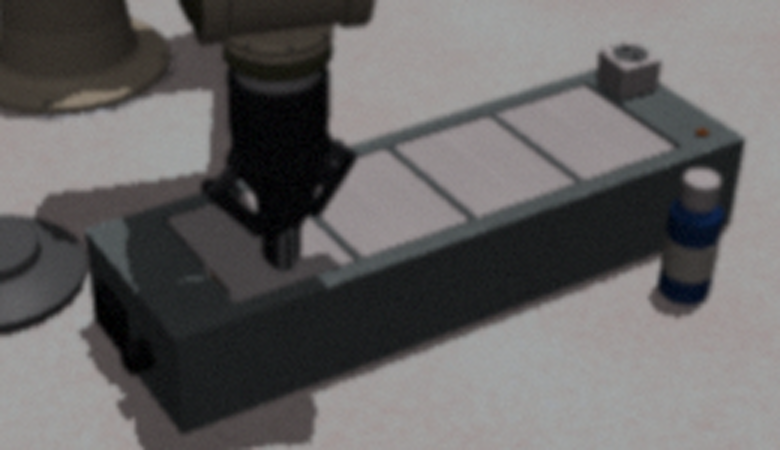

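The picture shows the closed fingertips over the rear part of panel1, at about (283,265) in the zoomed view and clear of the back lip. Now I'll press gently.

```bash
python3 -m crank '{"dp":[[0,0,-0.2],[0,0,-0.2],[0,0,0]],"delta_rot":[[0,0,0],[0,0,0],[0,0,0]],"claw":[255,255,255]}'
```

```text
time_s: 2.95
eef_pos: [551.2, -158.4, 95.1]
ee_rot: [0.0, 0.995, -0.098, 0.0]
force: [-1.8, 0.4, 6.9]
grip_width: 0.002
```

```bash
python3 -m crank '{"dp":[[0,0,-0.1],[0,0,0]],"delta_rot":[[0,0,0],[0,0,0]],"claw":[255,255]}'
```

```text
time_s: 3.15
eef_pos: [551.3, -158.4, 95.0]
ee_rot: [0.0, 0.995, -0.098, 0.0]
force: [-5.9, 1.9, 15.2]
grip_width: -0.001
```

Panel1 doesn't give: 15 N with no movement. On to panel2.

```bash
python3 -m crank '{"dp":[[0,0,1.5],[0.75,3.7,0],[0.8,3.8,0],[0.7,3.6,0],[0,0,-1.1],[0,0,0]],"delta_rot":[[0,0,0],[0,0,0],[0,0,0],[0,0,0],[0,0,0],[0,0,0]],"claw":[255,255,255,255,255,255]}'
```

```text
time_s: 3.75
eef_pos: [572.9, -46.8, 95.9]
ee_rot: [-0.0, 0.995, -0.098, -0.001]
force: [0.1, -0.5, -0.5]
grip_width: -0.002
```

```bash
python3 -m crank '{"dp":[[0,0,-0.2],[0,0,-0.2],[0,0,0]],"delta_rot":[[0,0,0],[0,0,0],[0,0,0]],"claw":[255,255,255]}'
```

```text
time_s: 4.05
eef_pos: [573.6, -48.2, 95.0]
ee_rot: [-0.0, 0.995, -0.099, 0.0]
force: [-6.2, 3.2, 13.9]
grip_width: -0.004
```

Panel2 is fixed too (14 N, no give). On to panel3.

```bash
python3 -m crank '{"dp":[[0,0,1.6],[0.75,3.7,0],[0.8,3.8,0],[0.7,3.6,0],[0,0,-1.1],[0,0,0]],"delta_rot":[[0,0,0],[0,0,0],[0,0,0],[0,0,0],[0,0,0],[0,0,0]],"claw":[255,255,255,255,255,255]}'
```

```text
time_s: 4.65
eef_pos: [595.5, 63.2, 96.9]
ee_rot: [0.0, 0.995, -0.098, -0.001]
force: [0.2, -0.0, -0.4]
grip_width: 0.003
```

```bash
python3 -m crank '{"dp":[[0,0,-0.2],[0,0,-0.2],[0,0,0]],"delta_rot":[[0,0,0],[0,0,0],[0,0,0]],"claw":[255,255,255]}'
```

```text
time_s: 4.95
eef_pos: [596.3, 62.6, 94.5]
ee_rot: [0.0, 0.995, -0.099, 0.0]
force: [-0.4, 0.3, 0.2]
grip_width: 0.002
```

```bash
python3 -m crank '{"dp":[[0,0,-0.2],[0,0,-0.2],[0,0,0]],"delta_rot":[[0,0,0],[0,0,0],[0,0,0]],"claw":[255,255,255]}'
```

```text
time_s: 5.25
eef_pos: [596.3, 63.5, 90.3]
ee_rot: [0.0, 0.995, -0.098, 0.0]
force: [0.6, -0.9, 1.7]
grip_width: 0.005
```

Panel3 gives: 5 mm of travel at under 2 N, so it's the hatch. I'll press it deeper.

```bash
python3 -m crank '{"dp":[[0,0,-0.3],[0,0,-0.3],[0,0,-0.3],[0,0,-0.3],[0,0,0]],"delta_rot":[[0,0,0],[0,0,0],[0,0,0],[0,0,0],[0,0,0]],"claw":[255,255,255,255,255]}'; python3 - <<'E'
from h import *
p,d=save('scene','s3.png'); cv2.imwrite('pics/s3z.png',cv2.resize(p[120:270,230:490,::-1],None,fx=3,fy=3,interpolation=cv2.INTER_CUBIC))
E
```

```text
time_s: 5.75
eef_pos: [596.0, 64.0, 77.6]
ee_rot: [-0.0, 0.995, -0.098, -0.0]
force: [-1.2, -0.7, 0.6]
grip_width: -0.001
```

View pics/s3z.png

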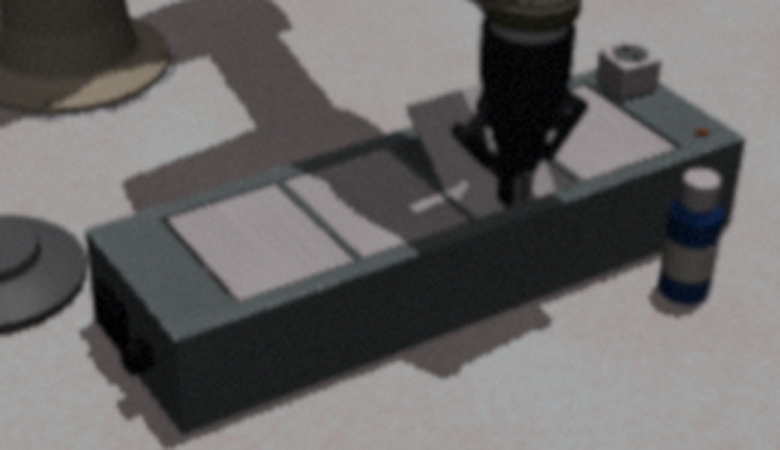

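The third plate's front edge has risen, its top corner at about (410,105)–(470,90), and the knuckles are well clear of the neighbours. A bit deeper.

```bash
python3 -m crank '{"dp":[[0,0,-0.3],[0,0,-0.3],[0,0,-0.3],[0,0,-0.3],[0,0,0]],"delta_rot":[[0,0,0],[0,0,0],[0,0,0],[0,0,0],[0,0,0]],"claw":[255,255,255,255,255]}'
```

```text
time_s: 6.3
eef_pos: [595.9, 63.8, 65.7]
ee_rot: [-0.0, 0.995, -0.098, -0.0]
force: [0.3, 0.2, 0.6]
grip_width: -0.0
```

```bash
python3 -m crank '{"dp":[[0,0,2],[0,0,4.5],[0,0,4.5],[0,0,4.5],[0,0,4.5],[-4,0.8,0],[-4,0.8,0],[-4,0.8,0],[0,0,0]],"delta_rot":[[0,0,0],[0,0,0],[0,0,0],[0,0,0],[0,0,0],[0,0,0],[0,0,0],[0,0,0],[0,0,0]],"claw":[255,255,255,255,255,255,255,255,255]}'; python3 - <<'E'
from h import *
p,d=save('scene','s4.png'); cv2.imwrite('pics/s4z.png',cv2.resize(p[70:270,230:490,::-1],None,fx=3,fy=3,interpolation=cv2.INTER_CUBIC))
E
```

```text
time_s: 7.2
eef_pos: [472.3, 88.9, 266.2]
ee_rot: [-0.0, 0.995, -0.098, -0.001]
force: [0.7, 0.3, 0.5]
grip_width: -0.001
```

View pics/s4z.png

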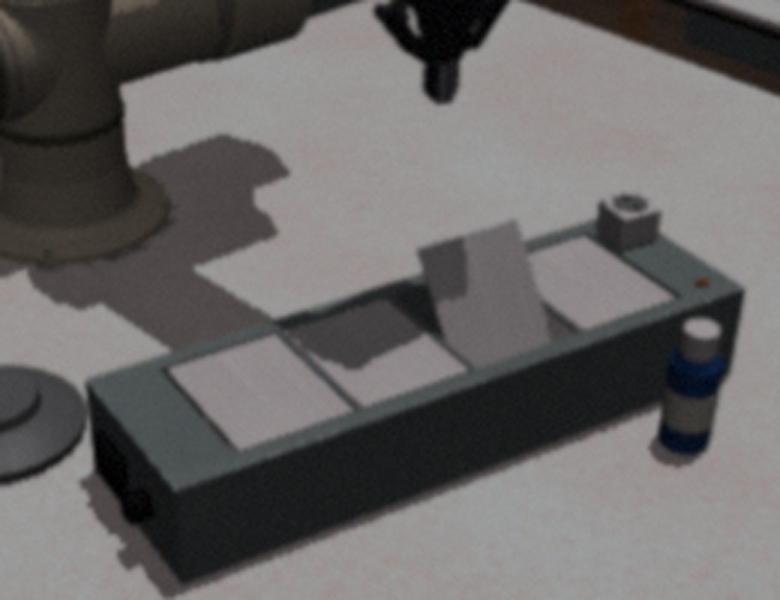

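The plate stays raised at about 50°, its top edge running (420,250)–(515,222). I'll lower in front of it.

```bash
python3 -m crank '{"dp":[[0,0,-4.5],[0,0,-4.5],[0,0,-4],[1.5,-0.3,0],[1.5,-0.3,0],[1,-0.2,0],[0.5,-0.1,0],[0.5,-0.1,0],[0,0,0]],"delta_rot":[[0,0,0],[0,0,0],[0,0,0],[0,0,0],[0,0,0],[0,0,0],[0,0,0],[0,0,0],[0,0,0]],"claw":[255,255,255,255,255,255,255,255,255]}'
```

```text
time_s: 8.15
eef_pos: [526.5, 77.7, 136.3]
ee_rot: [0.0, 0.995, -0.098, 0.0]
force: [0.2, 0.5, -1.0]
grip_width: -0.002
```

```bash
python3 -m crank '{"dp":[[0.5,-0.1,0],[0.5,-0.1,0],[0.5,-0.1,0],[0.5,-0.1,0],[0.5,-0.1,0],[0,0,0]],"delta_rot":[[0,0,0],[0,0,0],[0,0,0],[0,0,0],[0,0,0],[0,0,0]],"claw":[255,255,255,255,255,255]}'; python3 - <<'E'
from h import *
p,d=save('scene','s5.png'); cv2.imwrite('pics/s5z.png',cv2.resize(p[70:270,230:490,::-1],None,fx=3,fy=3,interpolation=cv2.INTER_CUBIC))
E
```

```text
time_s: 8.75
eef_pos: [551.8, 72.6, 136.2]
ee_rot: [0.0, 0.995, -0.098, 0.0]
force: [-0.5, 0.0, 1.0]
grip_width: 0.002
```

View pics/s5z.png

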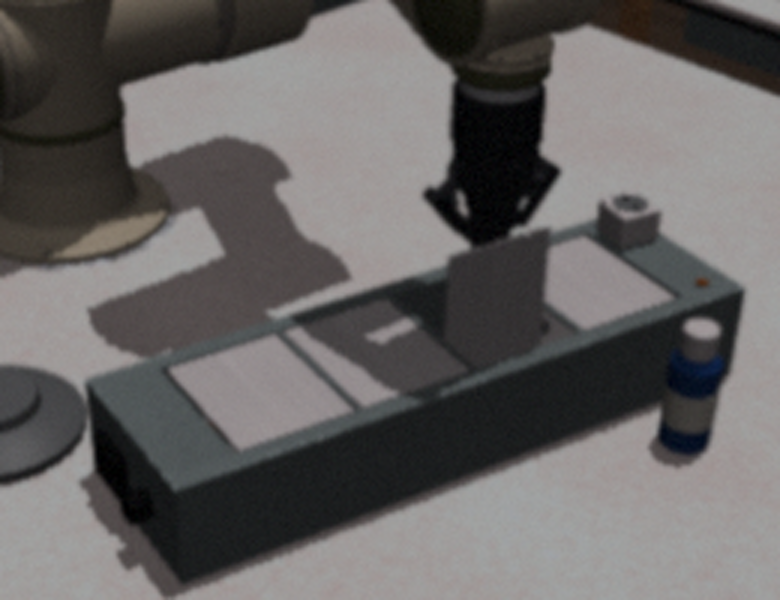

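Now close to upright, top edge (448,255)–(548,230). Pushing on gently to the stop.

```bash
python3 -m crank '{"dp":[[0.3,-0.06,0],[0.3,-0.06,0],[0.3,-0.06,0],[0,0,0]],"delta_rot":[[0,0,0],[0,0,0],[0,0,0],[0,0,0]],"claw":[255,255,255,255]}'
```

```text
time_s: 9.2
eef_pos: [560.5, 70.9, 136.2]
ee_rot: [-0.0, 0.995, -0.098, 0.0]
force: [0.1, -0.0, -0.1]
grip_width: 0.001
```

```bash
python3 -m crank '{"dp":[[0.2,-0.04,0],[0.1,-0.02,0],[0,0,0]],"delta_rot":[[0,0,0],[0,0,0],[0,0,0]],"claw":[255,255,255]}'
```

```text
time_s: 9.5
eef_pos: [561.6, 70.8, 136.1]
ee_rot: [-0.0, 0.995, -0.098, -0.002]
force: [-10.2, 0.9, 3.8]
grip_width: -0.001
```

```bash
python3 -m crank '{"dp":[[0.1,-0.02,0],[0,0,0]],"delta_rot":[[0,0,0],[0,0,0]],"claw":[255,255]}'; python3 - <<'E'
from h import *
p,d=save('scene','s6.png'); cv2.imwrite('pics/s6z.png',cv2.resize(p[70:270,230:490,::-1],None,fx=3,fy=3,interpolation=cv2.INTER_CUBIC))
E
```

```text
time_s: 9.7
eef_pos: [561.8, 70.7, 136.0]
ee_rot: [0.0, 0.995, -0.098, -0.003]
force: [-14.2, 0.5, 6.3]
grip_width: -0.002
```

View pics/s6z.png

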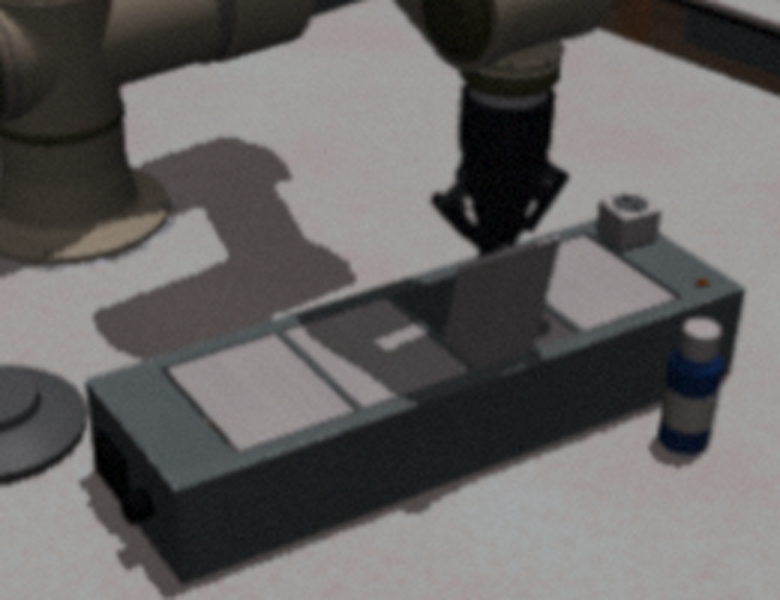

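The plate leans back past upright, top edge (458,268)–(558,240). The stall at duct x ≈ 12 mm is where I worked out the 1.75 rad stop would be. Backing off now.

```bash
python3 -m crank '{"dp":[[-1,0.2,0],[-3,0.6,0],[-3,0.6,0],[-3,0.6,0],[0,0,4],[0,0,4],[0,0,4],[-3,0,0],[-3,0,0],[0,0,0]],"delta_rot":[[0,0,0],[0,0,0],[0,0,0],[0,0,0],[0,0,0],[0,0,0],[0,0,0],[0,0,0],[0,0,0],[0,0,0]],"claw":[255,255,255,255,255,255,255,255,255,255]}'; python3 - <<'E'
from h import *
p,d=save('scene','s7.png'); cv2.imwrite('pics/s7z.png',cv2.resize(p[70:270,230:490,::-1],None,fx=3,fy=3,interpolation=cv2.INTER_CUBIC))
# tilt from depth of plate's rear face
v,u=np.mgrid[158:185,382:410]
P=np.array([atd('scene',(a,b),d) for a,b in zip(u.ravel(),v.ravel()) if d[b,a]>0])
c=np.array([539.2,17.3]);X=np.array([.9806,-.1962])
x=(P[:,:2]-c)@X; k=(P[:,2]>110)&(P[:,2]<170)
f=np.polyfit(P[k,2],x[k],1); print(k.sum(),f,'tilt',np.pi/2+np.arctan(f[0]), P[:,2].max())
for t,z in (('adapter',95),('jug',0),('cooler_lid',0),('spray_can',0)):
    for r in pinpoint('scene',t)[:1]: print(t,round(r['p'],2),np.round(r['centre']),np.round(atz('scene',r['centre'],z),1))
print(sense()['force'],sense()['time_s'])
E
```

```text
time_s: 10.75
eef_pos: [402.2, 90.4, 256.9]
ee_rot: [0.0, 0.995, -0.098, 0.0]
force: [0.7, 0.1, 0.4]
grip_width: 0.001
420 [ 0.1959112  -2.52747632] tilt 1.764257270515229 176.66215295725135
adapter 0.62 [436. 149.] [542.  270.6  95. ]
jug 0.91 [173. 294.] [ 470.7 -533.     0. ]
cooler_lid 0.69 [224. 211.] [ 276.8 -281.9    0. ]
spray_can 0.74 [459. 216.] [711.9 171.7   0. ]
[ 0.00662433 -0.06774432 -0.15201896] 11.0
```

View pics/s7z.png

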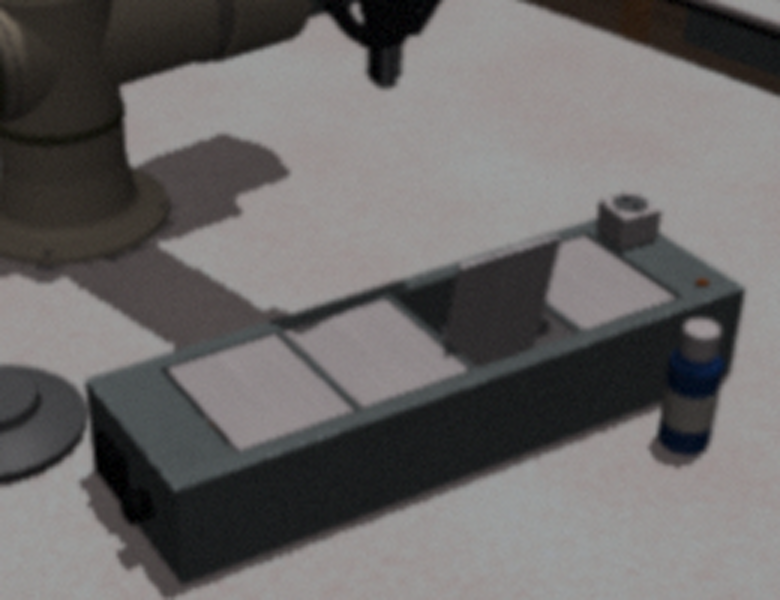

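The hatch leans back on its own, top edge (460,268)–(558,240), at a measured tilt of about 1.76 rad. The robot is clear, and the adapter, can and lid look the same as before. Handing in.

```bash
python3 -c "
from rig import *
print(finish_job())"
```

```text
the job is handed in; nothing more can be done
None
```

The hatch is panel3. It now stands open on its stop with the gripper clear of it, and I handed the job in at about 11 s of the 54 s allowed.

- **Finding it:** I pressed behind the pin line on each plate in turn. Panel1 and panel2 didn't give at 14–15 N. Panel3 sank at under 2 N. I didn't press panel4, since the hatch was already found.
- **Opening it:** I pressed panel3's back edge down until the front stood at about 50°. I then pushed it back from the robot's side until it stopped moving, with about 14 N of push.
- **Last checks:** After I backed off, the plate's tilt from the depth picture was about 1.76 rad, against 1.75 at the stop. The wrist force read about zero.
- **Other things on the bench:** The detector put the adapter, jug and spray can within about 1 cm of where they were at the start, which is its usual scatter. Its cooler lid position differed by about 20 mm. The arm never went down near the lid, and the part of it visible in the close-up pictures didn't shift, so I take that as detector error.

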